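# Put the paint containers back on their drip trays

### The arm

A 6-joint arm with a two-finger parallel gripper is mounted at the origin on the work surface. World frame = base frame: x ahead of the robot, y to its left, z up, the work surface at z = 0. Lengths are in m, angles in rad, forces in N, time in s.
With the tool pointing down it reaches from about 0.35 to 1 m from the base axis. Payload 7.1 kg.
Tool frame: the origin (TCP) lies between the finger pads; the fingertips stand robot.tip_extent ahead of it and the grasp point (between the pads) lies 2 mm behind it (robot.tip_extent is the distance from the TCP to the fingertips, in m); z points along the fingers, y is the line along which they close (so a half turn about z gives the same grasp; the last joint's range is limited). The gripper opens to 85 mm and grips with 20 to 120 N. Pads are 22 mm wide; open, the fingers measure 114 mm over their backs; the gripper's body (76 mm by 85 mm) begins 54 mm behind the grasp point. The pads swing forward as they close: fully open they stand 13 mm farther back than shut.
Start: joints at [1.158, 0.423, 1.63, -0, 1.089, -0.019], TCP at [0.24, 0.577, 0.248] pointing down, gripper open.
Joint ranges: [-3, 3], [-0.9, 2.11], [0.09, 2.58], [-1.31, 4.45], [0.11, 2.69], [-2.54, 2.54]. Speed limits (rad/s): [2.39, 2.39, 3.01, 3.14, 3.14, 3.14].

### API

Orientations are given as a unit quaternion [w, x, y, z].
In Python, from cell import robot, fingers, eyes, job, sensors gives the robot as it stands. The module is installed in compiled form; this text tells all that it offers. Calls block until the motion is done:
- robot.reach(position, orientation): joint-space move of the TCP to a pose.
- robot.move_l(position, rotation=None, max_speed=0.15, max_force=None): straight line of the TCP; rotation=None keeps the orientation; max_speed is the mean speed in m/s. With max_force (N) it stops when the force on the tool has changed by that much, and returns True; else False.
- robot.move_j(angles): joint-space move.
- fingers.move_gripper(opening, grip_force=None): finger opening in m; grip_force is the grip in N (None keeps the last); returns when the fingers have stopped.
- robot.pause(seconds).
- robot.inverse_kinematics(position, orientation): joint angles nearest the present ones, or None.
- eyes.grab_frame(name): name is "side" or "top"; returns a dict with "color" (400x640x3 uint8, red, green, blue), "fov_y" (degrees; the focal length in pixels is half the picture's height over the tangent of half this angle, whatever the lens; pixels are square), "cx", "cy" (the principal point, pixels), "origin" and "attitude" of the camera in the world. Camera axes: x right, y down, z forward; pixel columns grow to the right and rows downward; lengths in m; the calibration is good to about 2 mm. A picture is of the moment at which its call begins. There is no depth.
A pose or a line that the arm cannot do raises robot.Unreachable and nothing moves.
- job.sign_off(): hands the job in; it is judged then, once.
Readings, each from a call of its own:
- sensors.get_clock(): time.
- sensors.get_q(): joint angles.
- sensors.get_qd(): joint speeds.
- sensors.get_joint_efforts(): joint torques, N m.
- sensors.get_eef_pos(): TCP position.
- sensors.get_ee_rot(): TCP orientation.
- sensors.get_wrist_force(): force on the tool from outside, world axes, zero at the start.
- sensors.get_torque(): the same for the moment, N m.
- sensors.get_width(): finger opening in m.
- sensors.get_finger_force(): force on a finger pad.
Only numpy, scipy, OpenCV 4.12 (cv2) and the standard library are available. Lean on these libraries where they do the work, as an engineer would, in place of code of your own. Each camera call takes 0.05 s, during which the arm holds its last target. There are 200 camera calls.

### The job

Stand each of the four lidded paint containers upright in the wooden drip tray made for it, the one with the same outline and a little larger: the wide round one in the wide round tray, the slim round one in the small round tray, the square one in the square tray and the oblong one in the oblong tray, the last two turned to line up with their trays. Keep the containers upright and set each down gently on the tray's floor without dropping it, and leave the tumbler and the carved turtle where they are.

Things in the scene. Friction and masses are not known exactly. Their poses are not given: they have to be found in the camera images.
- wide_jar: Wide round closed white plastic paint container with a plain grey lid, loose; origin at the centre of its underside, z up. 60 mm in diameter with straight sides up to 54 mm, then the 56 mm lid; 70 mm high in all; 0.14 to 0.28 kg.
- slim_jar: Slim round closed white plastic paint container with a plain grey lid, loose; origin at the centre of its underside, z up. 36 mm in diameter with straight sides up to 62 mm, then the 32 mm lid; 78 mm high in all; 0.06 to 0.13 kg.
- square_jar: Square closed white plastic paint container with a plain grey lid, loose; origin at the centre of its underside, z up, x and y square to its sides. 44 by 44 mm with straight sides up to 54 mm, then the 40 mm square lid; 68 mm high in all; 0.10 to 0.20 kg.
- oblong_jar: Oblong closed white plastic paint container with a plain grey lid, loose; origin at the centre of its underside, z up, x along its long side, y along its short side. 66 mm (x) by 36 mm (y) with straight sides up to 60 mm, then the lid, 62 by 32 mm; 74 mm high in all; 0.12 to 0.24 kg.
- wide_tray: Wide round dark wooden drip tray, fixed to the table; floor 4 mm thick, rim 4 mm thick whose top is 10 mm above the table; origin at the centre of its underside, on the table. Inside 78 mm in diameter, outside 86 mm.
- slim_tray: Small round dark wooden drip tray, fixed to the table; floor 4 mm thick, rim 4 mm thick whose top is 10 mm above the table; origin at the centre of its underside, on the table. Inside 54 mm in diameter, outside 62 mm.
- square_tray: Square dark wooden drip tray, fixed to the table; floor 4 mm thick, rim 4 mm thick whose top is 10 mm above the table; origin at the centre of its underside, on the table, x and y square to its sides. Inside 62 by 62 mm, outside 70 by 70 mm.
- oblong_tray: Oblong dark wooden drip tray, fixed to the table; floor 4 mm thick, rim 4 mm thick whose top is 10 mm above the table; origin at the centre of its underside, on the table, x along its long side. Inside 84 mm (x) by 54 mm (y), outside 92 by 62 mm.
- tumbler: Pink open drinking tumbler, loose, a bystander to leave alone: 64 mm in diameter at the rim, 80 mm high; origin at the centre of its underside.
- turtle: Small unpainted carved wooden turtle, loose, a bystander to leave alone: about 76 mm long (x, head towards -x), 64 mm wide, 34 mm high; origin under its middle, on the table.

How it is judged:
By the outcome, as a careful person would: the job done as asked, in the order asked, and still so for the second after the job is handed in, with the robot touching nothing.
It also fails if it takes over 102 s, if anything falls off the work surface, if the arm or the gripper's body presses on something with over 40 N, if the wrist force passes 120 N, or if a joint passes its speed limit or range.

## Working session

There is one attempt and no reset: what is moved stays moved. The work goes in short steps, each a Python script; the robot and the scene stay as the last script left them, time stands still between calls to the robot, and variables do not carry over. Pictures are saved under pics/ and viewed, at most 14 in all, crops included, and the job is handed in when it is done.

```bash
mkdir -p pics
python3 - <<'E'
from cell import robot, fingers, eyes, job, sensors
import cv2
print(robot.tip_extent, sensors.get_clock(), sensors.get_ee_rot(), sensors.get_width())
for n in("top","side"):
    f=eyes.grab_frame(n); cv2.imwrite(f"pics/{n}0.png",f["color"][:,:,::-1])
    print(n,{k:v for k,v in f.items() if k!="color"})
E
```

```text
0.017 0.0 [-1.76352604e-04  1.95639100e-01  9.80675662e-01 -7.46094910e-04] 0.08548091481421248
top {'fov_y': 55.21332353787819, 'cx': 314.88083511468335, 'cy': 203.84975006019266, 'origin': array([ 0.35162854, -0.00748946,  0.95276344]), 'attitude': array([-0.0619168 ,  0.71174299, -0.69803648,  0.04830418])}
side {'fov_y': 43.492154622345716, 'cx': 316.98387276915855, 'cy': 201.0930186806288, 'origin': array([-0.09240647, -1.20325987,  0.80626293]), 'attitude': array([-0.49287179,  0.84059898, -0.1972742 ,  0.10748785])}
```

View pics/top0.png

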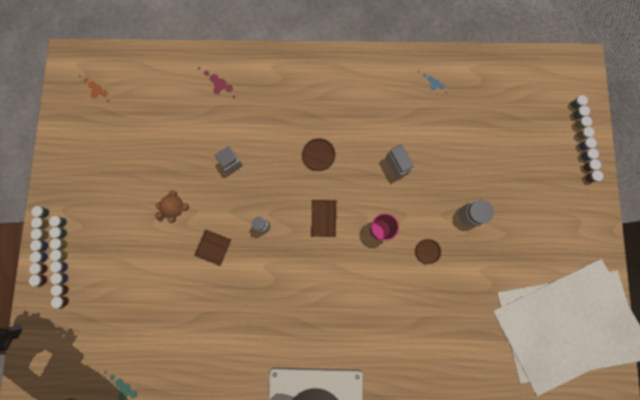

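View pics/side0.png

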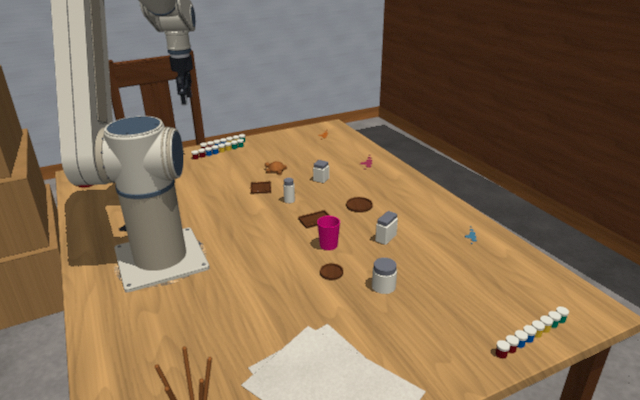

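The top view shows these pixel positions:
- **Trays:** wide round (318,154), oblong (323,218), small round (428,251), square (213,247).
- **Jars:** square (228,158), oblong (400,160), slim (260,225), wide (478,213).
- **Bystanders:** tumbler (384,228), turtle (172,206).

The side view agrees with this. Next I'll segment.

```bash
cat > h.py <<'E'
import numpy as np, cv2
from scipy.spatial.transform import Rotation as R
from cell import robot, fingers, eyes, job, sensors
def ray(f,uv):
    uv=np.atleast_2d(uv).astype(float); fl=200/np.tan(np.radians(f["fov_y"]/2))
    d=np.c_[(uv[:,0]-f["cx"])/fl,(uv[:,1]-f["cy"])/fl,np.ones(len(uv))]
    return R.from_quat(np.roll(f["attitude"],-1)).apply(d)
def onplane(f,uv,z):
    d=ray(f,uv); o=f["origin"]; return (o+d*((z-o[2])/d[:,2])[:,None])[:,:2]
def proj(f,p):
    fl=200/np.tan(np.radians(f["fov_y"]/2))
    c=R.from_quat(np.roll(f["attitude"],-1)).inv().apply(np.atleast_2d(p)-f["origin"])
    return np.c_[f["cx"]+fl*c[:,0]/c[:,2], f["cy"]+fl*c[:,1]/c[:,2]]
E
python3 - <<'E'
from h import *
f=eyes.grab_frame("top"); im=f["color"]; cv2.imwrite("pics/t1.png",im[:,:,::-1])
hsv=cv2.cvtColor(im,cv2.COLOR_RGB2HSV)
for n,p in dict(sq=(228,158),ob=(400,160),sl=(260,225),wd=(478,213)).items():
    x,y=p; print(n); 
    print("S",hsv[y-12:y+14:4,x-16:x+17:4,1].tolist()); print("V",hsv[y-12:y+14:4,x-16:x+17:4,2].tolist())
m=((hsv[...,2]<115)&(hsv[...,0]<20)&(hsv[...,1]>90)).astype(np.uint8)
for c in cv2.findContours(m,cv2.RETR_EXTERNAL,cv2.CHAIN_APPROX_NONE)[0]:
    a=cv2.contourArea(c); (x,y),_,_=cv2.minAreaRect(c)
    if a<200 or not(190<x<560 and 100<y<290): continue
    w=onplane(f,c[:,0],.01).astype(np.float32)
    print(a,round(x),round(y),"world",np.round(cv2.minAreaRect(w),4).tolist() if 0 else cv2.minAreaRect(w))
s=np.vstack([cv2.resize(im[y-28:y+28,x-35:x+35],(400,300),interpolation=cv2.INTER_CUBIC) for x,y in((228,158),(400,160))])
s2=np.vstack([cv2.resize(im[y-28:y+28,x-35:x+35],(400,300),interpolation=cv2.INTER_CUBIC) for x,y in((260,225),(478,213))])
cv2.imwrite("pics/c1.png",np.hstack([s,s2])[:,:,::-1])
E
```

```text
sq
S [[112, 112, 112, 110, 84, 113, 112, 111, 112], [112, 113, 91, 10, 12, 64, 112, 110, 111], [113, 39, 8, 10, 10, 10, 92, 112, 111], [113, 83, 10, 10, 12, 12, 23, 112, 111], [112, 112, 18, 10, 10, 29, 34, 74, 113], [112, 114, 101, 15, 33, 40, 49, 65, 110], [111, 113, 115, 68, 46, 47, 99, 112, 112]]
V [[160, 159, 157, 155, 133, 154, 152, 149, 150], [150, 151, 135, 104, 104, 132, 161, 160, 159], [156, 112, 102, 104, 105, 104, 139, 150, 152], [147, 117, 104, 104, 106, 107, 109, 148, 151], [155, 150, 99, 105, 101, 78, 114, 107, 154], [155, 101, 91, 85, 109, 89, 78, 90, 155], [149, 142, 89, 97, 77, 76, 116, 152, 153]]
ob
S [[111, 112, 87, 9, 7, 82, 112, 112, 112], [111, 75, 11, 9, 9, 9, 110, 111, 113], [110, 49, 40, 9, 9, 9, 60, 113, 113], [111, 49, 43, 15, 7, 9, 7, 101, 111], [114, 79, 53, 44, 9, 9, 11, 38, 112], [111, 111, 52, 45, 20, 9, 10, 54, 112], [115, 112, 94, 49, 40, 31, 62, 113, 111]]
V [[159, 160, 132, 112, 113, 143, 161, 160, 159], [151, 115, 90, 114, 115, 115, 148, 149, 149], [146, 73, 83, 114, 116, 116, 131, 158, 156], [94, 73, 83, 84, 116, 115, 115, 141, 147], [92, 81, 72
[... 1266 characters left out ...]
 113, 115, 145, 159], [91, 80, 76, 80, 113, 156, 161, 156, 152]]
491.0 428 252 world ((0.38742923736572266, -0.26445090770721436), (0.06061268225312233, 0.06098977103829384), 88.87109375)
760.0 212 247 world ((0.3868873715400696, 0.26255136728286743), (0.0718214139342308, 0.07035823166370392), 69.33301544189453)
267.0 369 237 world ((0.4201870858669281, -0.12212759256362915), (0.05856241285800934, 0.042545173317193985), 33.77229309082031)
839.0 324 218 world ((0.4649367928504944, -0.009927082806825638), (0.09025953710079193, 0.06178998574614525), 0.7014940977096558)
825.0 318 154 world ((0.628764271736145, 0.005799204111099243), (0.08426986634731293, 0.08415953814983368), 0.9405772089958191)
```

View pics/c1.png

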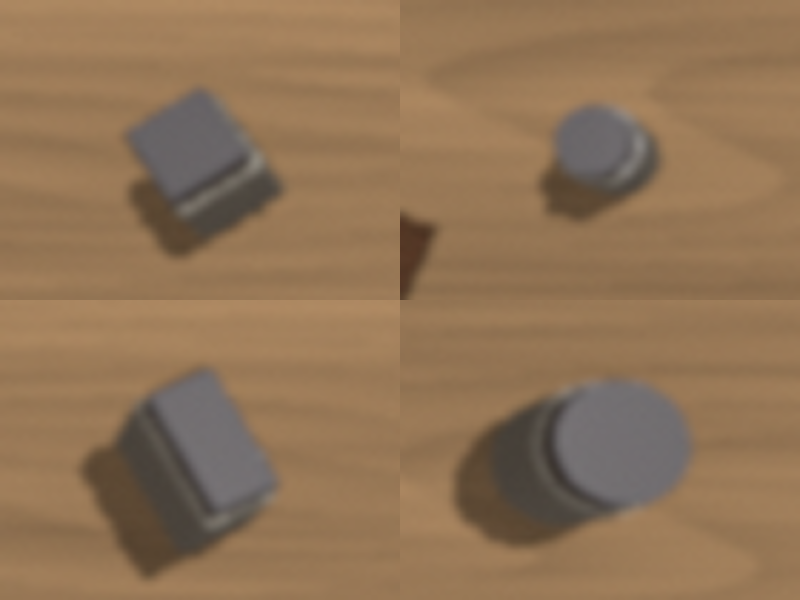

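The crop shows clean lid tops, distinct from the jar sides, and the tray sizes match the spec (60/70/90x62/84 mm). Next I'll measure the lids and the bystanders.

Run:
```python
from h import *
f=eyes.grab_frame("top"); g=eyes.grab_frame("side"); hsv=cv2.cvtColor(f["color"],cv2.COLOR_RGB2HSV)
m=((hsv[...,2]>98)&(hsv[...,2]<128)&(hsv[...,1]<30)).astype(np.uint8)
m=cv2.morphologyEx(m,cv2.MORPH_OPEN,np.ones((3,3)))
def show(n,p,h,m):
    for c in cv2.findContours(m,cv2.RETR_EXTERNAL,cv2.CHAIN_APPROX_NONE)[0]:
        if cv2.pointPolygonTest(c,p,True)>-5 and cv2.contourArea(c)>40:
            w=onplane(f,c[:,0],h).astype(np.float32); r=cv2.minAreaRect(w); M=cv2.moments(c)
            ce=onplane(f,(M['m10']/M['m00'],M['m01']/M['m00']),h)[0]
            print(n,"rect",np.round(r[0],4),np.round(r[1],4),round(r[2],1),"cent",ce.round(4))
for n,p,h in(("sq",(228,158),.068),("ob",(400,160),.074),("sl",(260,225),.078),("wd",(480,212),.07)): show(n,p,h,m)
t=((hsv[...,0]>150)&(hsv[...,1]>150)).astype(np.uint8); show("tumb",(384,228),.08,t)
# angles of square/oblong tray edges
d=((hsv[...,2]<115)&(hsv[...,0]<20)&(hsv[...,1]>90)).astype(np.uint8)
print(np.bincount((hsv[195:220,160:185,1]>140).ravel()), onplane(f,(172,206),.017))
print("side lids seen:"); hs=cv2.cvtColor(g["color"],cv2.COLOR_RGB2HSV)
print(hs[262:275:3,384].tolist(),hs[164,320],hs[219,386],hs[183,289])
```

```text
sq rect [0.603  0.2278] [0.0335 0.038 ] 34.3 cent [0.6029 0.2276]
ob rect [ 0.6031 -0.1924] [0.0577 0.027 ] 27.8 cent [ 0.603  -0.1925]
sl rect [0.441  0.1374] [0.0254 0.0304] 1.1 cent [0.4413 0.1377]
wd rect [ 0.4796 -0.3745] [0.0481 0.0498] 87.6 cent [ 0.4801 -0.3743]
tumb rect [ 0.4301 -0.1443] [0.0573 0.0421] 62.2 cent [ 0.4331 -0.138 ]
[215 410] [[0.48682608 0.36803088]]
side lids seen:
[[116, 17, 121], [114, 21, 122], [108, 25, 123], [116, 21, 95], [115, 19, 80]] [113  19 122] [117  19 124] [115  18  87]
```

```bash
cat >> h.py <<'E'
def quat(phi):
    s,c=np.sin(phi),np.cos(phi)
    q=R.from_matrix(np.array([[-s,c,0],[c,s,0],[0,0,-1]])).as_quat(); return np.roll(q,1)
def ok(xy,phi,zs):
    q=[robot.inverse_kinematics([*xy,z],quat(phi)) for z in zs]
    return None if any(a is None for a in q) else max(abs(a[5]) for a in q)
def carry(src,phi1,dst,phi2,z,w,top=.2,force=40):
    c=[]
    for k in(0,np.pi,-np.pi):
        a,b=ok(src,phi1+k,(z,top)),ok(dst,phi2+k,(z,top))
        if a is not None and b is not None: c.append((max(a,b),k))
    k=min(c)[1]; print("j6 max",min(c)); phi1+=k; phi2+=k
    fingers.move_gripper(.085)
    robot.reach([*src,top],quat(phi1))
    robot.move_l([*src,z+.05],max_speed=.2)
    if robot.move_l([*src,z],max_speed=.08,max_force=10): raise SystemExit("touched going down")
    fingers.move_gripper(w-.01,force); print("width",sensors.get_width(),"F",sensors.get_finger_force())
    if sensors.get_width()<w-.005: raise SystemExit("missed")
    robot.move_l([*src,z+.02],max_speed=.06); robot.move_l([*src,top],max_speed=.2)
    robot.reach([*dst,top],quat(phi2))
    robot.move_l([*dst,z+.03],max_speed=.15)
    robot.pause(.2)
    hit=robot.move_l([*dst,z+.001],max_speed=.02,max_force=4)
    print("contact",hit,"TCP",np.round(sensors.get_eef_pos(),4),"want z",z+.004)
    return hit
def release(top=.2):
    fingers.move_gripper(.085); p=sensors.get_eef_pos()
    robot.move_l([p[0],p[1],.09],max_speed=.08); robot.move_l([p[0],p[1],top],max_speed=.25)
    print("clock",sensors.get_clock())
E
python3 - <<'E'
from h import *
f=eyes.grab_frame("side")
for n,p in dict(sq=(.603,.2278,.068),ob=(.603,-.1925,.074),sl=(.441,.1375,.078),wd=(.48,-.3744,.07)).items(): print(n,proj(f,p).round(1))
if carry((.480,-.3745),np.radians(-45),(.6288,.0058),np.radians(0),.030,.060): release()
E
```

```text
sq [[319.6 161.4]]
ob [[385.4 215.2]]
sl [[286.8 179. ]]
wd [[383.1 262.5]]
j6 max (np.float64(0.10329479811988262), 0)
width 0.059219301707615246 F 43.19230556488037
contact True TCP [0.6287 0.0058 0.0348] want z 0.034
clock 12.9583
```

Run:
```python
from h import *
if carry((.4411,.1376),np.radians(10),(.3874,-.2645),np.radians(-20),.036,.036): release()
f=eyes.grab_frame("top"); cv2.imwrite("pics/t2.png",cv2.resize(f["color"][90:310,150:530],(760,440),interpolation=cv2.INTER_CUBIC)[:,:,::-1])
```

```text
j6 max (np.float64(0.275364898064391), 0)
width 0.03510897658643541 F 39.41377937793732
contact True TCP [ 0.3874 -0.2645  0.0404] want z 0.039999999999999994
clock 23.25
```

View pics/t2.png

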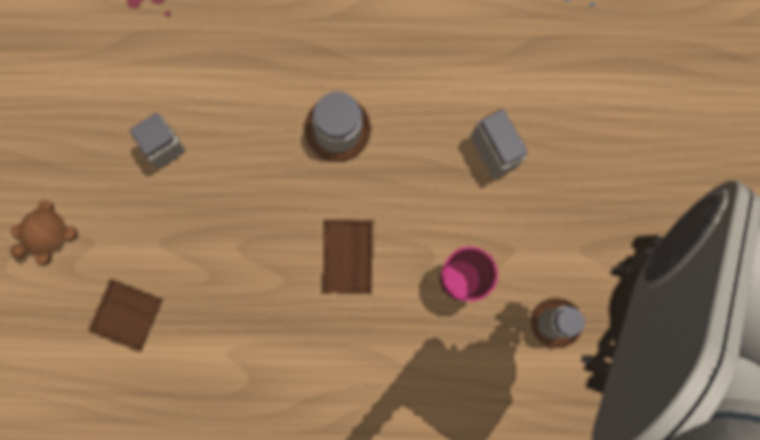

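Wide and slim jars sit in their trays (crop pixels 337,120 and 560,320), and the bystanders haven't moved. Square and oblong next.

Run:
```python
from h import *
if carry((.603,.2277),np.radians(34.3),(.3869,.2626),np.radians(69.3),.030,.044):
    release()
    if carry((.603,-.1925),np.radians(117.8),(.4649,-.0099),np.radians(90.7),.034,.036):
        release(); robot.reach([.24,.577,.248],quat(np.radians(113)))
        for n in("top","side"):
            f=eyes.grab_frame(n)["color"]; f=f[90:310,150:530] if n=="top" else f[130:330,200:480]
            cv2.imwrite(f"pics/{n}3.png",cv2.resize(f,None,fx=2,fy=2,interpolation=cv2.INTER_CUBIC)[:,:,::-1])
print(sensors.get_clock())
```

```text
j6 max (np.float64(0.6386584032136371), 0)
width 0.04385408728841124 F 41.896299719810486
contact True TCP [0.3869 0.2626 0.0345] want z 0.034
clock 34.075
j6 max (np.float64(1.5116934430189533), -3.141592653589793)
width 0.03540479907235846 F 40.77536702156067
contact True TCP [ 0.4648 -0.0099  0.0385] want z 0.038000000000000006
clock 44.7583
47.1083
```

View pics/top3.png

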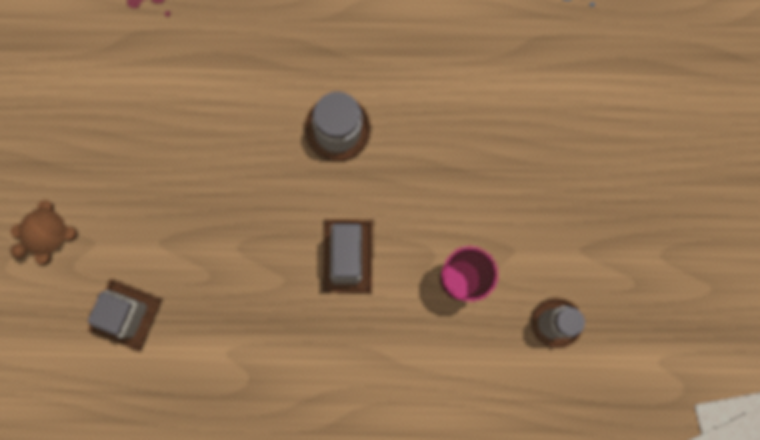

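View pics/side3.png

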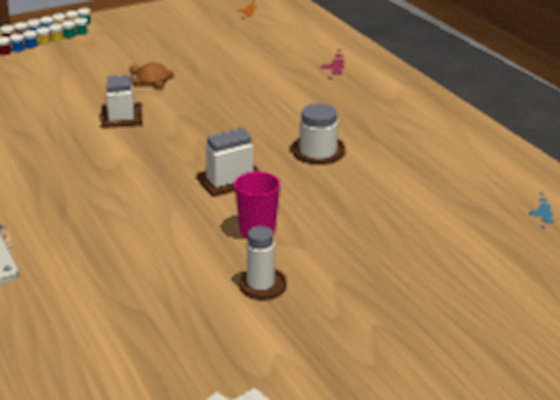

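All four jars look upright and inside their trays in both views, with the tumbler (470,274) and turtle (42,232) unmoved. I'll do one numeric check before handing in.

Run:
```python
from h import *
f=eyes.grab_frame("top"); hsv=cv2.cvtColor(f["color"],cv2.COLOR_RGB2HSV)
m=((hsv[...,2]>92)&(hsv[...,2]<128)&(hsv[...,1]<30)).astype(np.uint8)
m=cv2.morphologyEx(m,cv2.MORPH_OPEN,np.ones((3,3)))
C=cv2.findContours(m,cv2.RETR_EXTERNAL,cv2.CHAIN_APPROX_NONE)[0]
good=[]
for n,t,h,tol in(("wd",(.6288,.0058),.074,.007),("sl",(.3874,-.2645),.082,.007),("sq",(.3869,.2626),.072,.007),("ob",(.4649,-.0099),.078,.007)):
    p=tuple(map(float,proj(f,(*t,h))[0]))
    c=max(C,key=lambda c:cv2.pointPolygonTest(c,p,True))
    r=cv2.minAreaRect(onplane(f,c[:,0],h).astype(np.float32)); e=np.array(r[0])-t
    print(n,"offset mm",(e*1e3).round(1),"size",np.round(r[1],3),"ang",round(r[2],1)); good.append(np.hypot(*e)<tol)
print(good)
```

```text
wd offset mm [-1.8  0.6] size [0.049 0.052] ang 0.8
sl offset mm [-0.2  4. ] size [0.025 0.029] ang 88.5
sq offset mm [1.9 1. ] size [0.035 0.039] ang 69.4
ob offset mm [-1.4  1.5] size [0.056 0.028] ang 1.0
[np.True_, np.True_, np.True_, np.True_]
```

```bash
python3 -c "
from cell import job
print(job.sign_off())"
```

```text
the job is handed in; nothing more can be done
None
```

All four containers stand upright in their matching trays, within about 4 mm of centre and with the square and oblong ones lined up; the tumbler and turtle were left untouched, and the job was handed in at about 47 s.

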